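# Stop the coasting brake disc with its marked hole over the slot

### The arm

A 6-joint arm with a two-finger parallel gripper is mounted at the origin on a cart in front of the work surface, level with it; the furniture and walls round the work are solid. World frame = base frame: x ahead of the robot, y to its left, z up, the work surface at z = 0. Lengths are in m, angles in rad, forces in N, time in s.
With the tool pointing down it reaches from about 0.325 to 0.775 m from the base axis. Payload 9.3 kg.
Tool frame: the origin (TCP) lies midway between the tips of the shut fingers; the grasp point (between the pads) lies 19 mm behind it; z points along the fingers, y is the line along which they close (so a half turn about z gives the same grasp; the last joint's range is limited). The gripper opens to 85 mm and grips with 20 to 120 N. Pads are 22 mm wide; open, the fingers measure 114 mm over their backs; the gripper's body (76 mm by 85 mm) begins 54 mm behind the grasp point. The pads swing forward as they close: fully open they stand 13 mm farther back than shut.
Start: joints at [1.029, 0.259, 0.021, 1.334, 0, 1.418], TCP at [0.208, 0.509, 0.231] pointing down, gripper open.
Joint ranges: [-3.04, 3.04], [-0.91, 1.82], [-1.04, 1.36], [-1.92, 1.95], [-1.52, 1.45], [-3.14, 3.14]. Speed limits (rad/s): [2.22, 2.22, 2.79, 3.14, 3.14, 3.14].

### API

Orientations are given as a rotation vector (axis times angle).
In Python, from cell import sense, grab_frame, camera_params, sign_off, boxes_of, cut_out gives the robot as it stands.
- The arm moves only by the shell command python3 -m pendant 'ROWS' [FORCE]. ROWS is JSON, a list of rows, each an object with "gripper": the opening, from -1 (shut) to 1 (fully open), so that 0 is half open; "translation": the shift along the world's x, y, z in m, a list of three; "rot": the turn, a rotation vector about the world's x, y, z in degrees, a list of three. A call has 1 to 10 rows; each row shifts and turns the commanded pose from where the row before left it; what a row does not reach is not made up. A row lasts 1/12 s, in which the tool goes at most 41.7 mm and 7.16 degrees, less where a joint would pass 70% of its speed; a pose out of reach is approached as far as the arm can. A call is refused whole if a number of a shift passes 0.0417 or a number of a turn 7.16, either way. A call with a gripper value outside its range is refused whole. The fingers move at their own pace and stop on an object; FORCE is the grip in N (left out, the last holds). Time passes only in rows, so rows that do not move let the fingers close. It gives the time, the measured TCP pose, the force and the opening at its end, in the units of the state.
- sense(): the state, without advancing time (a new reading comes with each control period).
- grab_frame(name): name is "scene" or "top"; returns (picture, depth): 400x640x3 uint8, blue, green, red; 400x640 float32, m along the optical axis (not along the pixel's ray), 0 where there is no reading.
- camera_params(name): a dict with "mtx" (3x3 intrinsics, pixels), "R" (3x3) and "t" (3): a world point X has camera coordinates R X + t. Camera axes: x right, y down, z forward; pixel columns grow to the right and rows downward; lengths in m; the calibration is good to about 2 mm. A picture is of the moment at which its call begins. camera_params takes no time and is no camera call.
- sign_off(): hands the job in, once; it reports no verdict.
Trained networks look in the newest picture that a camera, given by its name, has taken for a name from the list of things; names that differ only in an ending like _2 or _b are one class to them, and where a whole thing is asked for, a point or a joint stands for the part that bears it (a point fixed in the world has none). Each returns a list of dicts, best first, with "confidence" (0 to 1); they miss things now and then, are a little off and sometimes report something else, mostly with a low value. They report only what shows in the picture. A call takes as long as a camera call.
- boxes_of(camera, query): "rect" ([left, top, width, height] as shares, 0 to 1, of the picture: columns of its width, rows of its height, round what is visible of it).
- cut_out(camera, query): "pixels" (400x640 bool, what is visible of it) and "rect" ([left, top, width, height] as shares, 0 to 1, of the picture: columns of its width, rows of its height, round what is visible of it).
The state is a dict: "clock": time; "q": joint angles; "qd": joint speeds; "tau": joint torques, N m; "position": TCP position; "tool_rot": TCP orientation; "wrist_force": force on the tool from outside, world axes, zero at the start; "torque": the same for the moment, N m; "width": opening from 0.0 (shut) to 1.0 (fully open).
Only numpy, scipy, OpenCV 4.12 (cv2) and the standard library are available. Lean on these libraries where they do the work, as an engineer would, in place of code of your own. Each camera call takes 0.05 s, during which the arm holds its last target. There are 200 camera calls.

### The job

The brake disc on the stand is still coasting round on its bearing. Slow it with a fingertip laid on its face and bring it to rest so that the hole ringed in yellow stands over the slot in the red arm of the stand, then take the hand away and leave it standing still there.

Things in the scene. Friction and masses are not known exactly. Their poses are not given: they have to be found in the camera images.
- hub (a point): Centre of the level steel brake disc (230 mm across, 10 mm thick, on a low blue stand), on its axis, at the height of its flat upper face, about 100 mm above the bench. The face is free to touch 50 to 112 mm from the axis; inside, a hat 92 mm wide stands 22 mm above it. The disc is sprung: it starts to sink at about 2 N, then 1 mm per 1.5 N, 12 mm at most. A fingertip grips it like dry metal.
- index_hole (a point): Centre of the hole ringed in yellow, at the upper face of the disc; 20 mm diameter, 92 mm from the axis, turns with the disc. Two other 20 mm holes, at 120 degrees to either side on the same circle, have no ring and do not count.
- slot (a point): Point in the slot of the fixed red arm of the stand, 92 mm from the disc's axis and 24 mm below the disc's upper face. The slot is 14 mm wide, runs radially and comes out from under the disc's rim to 143 mm from the axis. The ringed hole is over the slot when straight above this point.
- rotor (a joint): Angle of the disc, rad, counterclockwise seen from above, counted on over full turns; the ringed hole is over the slot at every whole multiple of 2 pi. It is set turning counterclockwise at the start, after 2 s coasts at 0.6 to 1.3 rad/s and loses only about 0.015 rad/s each second. It turns freely both ways and, once stopped, stays where it is left.

How it is judged:
By the outcome, as a careful person would: the job done as asked, in the order asked, and still so for the second after the job is handed in, with the robot touching nothing.
It also fails if it takes over 45 s, if anything falls off the work surface, if the arm or the gripper's body presses on something with over 40 N, if the wrist force passes 120 N, or if a joint passes its speed limit or range.

## Working session

There is one attempt and no reset: what is moved stays moved. The work goes in short steps, Python scripts to look and compute and a shell command to move; the robot and the scene stay as the last step left them, time stands still between calls to the robot, and variables do not carry over. Pictures are saved under pics/ and viewed, on a budget of 10 in all, crops included, one or two more only if the job needs it, and the job is handed in when it is done.

```bash
mkdir -p pics; ls
python3 - <<'E'
from cell import *
import cv2,numpy as np
s=sense();print(s['clock'],s['position'],s['tool_rot'],s['wrist_force'],s['width'])
for n in("scene","top"):
    p,d=grab_frame(n);cv2.imwrite(f"pics/a_{n}.png",p);np.save(f"pics/a_{n}.npy",d)
    c=camera_params(n);print(n,c['mtx'].tolist() if hasattr(c['mtx'],'tolist') else c['mtx'],(-np.array(c['R']).T@np.array(c['t'])).round(3),np.array(c['R']).round(2).tolist())
for n in("top",):
  for q in("hub","index_hole","slot","rotor"):
    print(n,q,[(round(b['confidence'],2),(np.array(b['rect'])*[640,400,640,400]).round(1).tolist()) for b in boxes_of(n,q)])
print(sense()['clock'])
E
```

```text
pics
0.0 [0.20835213 0.50870574 0.23065612] [-6.06831896e-01 -3.08196379e+00  1.96499496e-03] [-1.13563789  0.55081197 -0.50259639] 1.000499516369782
scene [[377.5106713049741, 0.0, 317.12463296163287], [0.0, 377.5106713049741, 208.7278939801932], [0.0, 0.0, 1.0]] [ 0.022 -0.387  0.614] [[0.71, -0.7, -0.02], [-0.42, -0.4, -0.81], [0.56, 0.59, -0.58]]
top [[481.6045464012779, 0.0, 319.4075864575603], [0.0, 481.6045464012779, 195.28126391754745], [0.0, 0.0, 1.0]] [0.343 0.08  0.956] [[0.1, -0.99, -0.01], [-0.97, -0.1, -0.22], [0.22, 0.03, -0.97]]
top hub [(0.87, [239.7, 144.4, 129.7, 127.8])]
top index_hole [(0.58, [242.5, 147.2, 126.1, 123.4])]
top slot [(0.81, [233.7, 149.1, 135.8, 121.8])]
top rotor [(0.76, [245.3, 145.0, 126.4, 122.7])]
0.3
```

View pics/a_top.png

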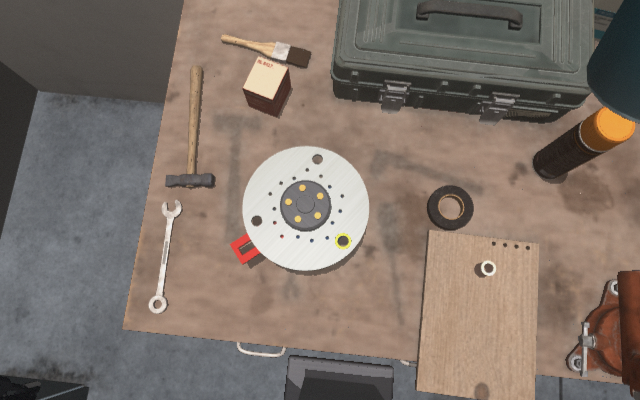

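View pics/a_scene.png

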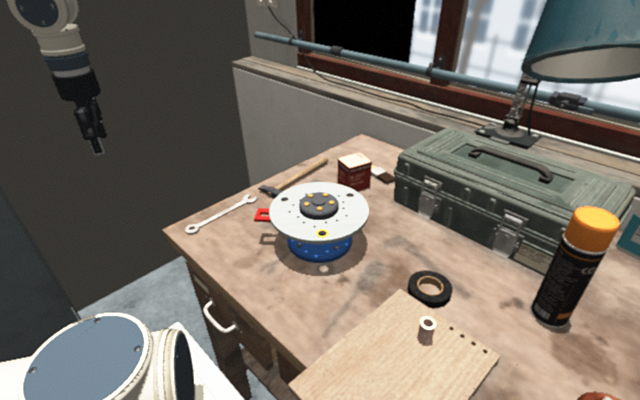

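The top view shows the disc centred near (306,208), the ringed hole at (344,241) and the red arm with its slot at (243,248). The scene view agrees, and the arm is clear of the disc.

```bash
cat > h.py <<'E'
from cell import *
import cv2,numpy as np
C=camera_params("top");K=np.array(C['mtx']);R=np.array(C['R']);T=np.array(C['t']).ravel()
def ray(uv,z):
    uv=np.atleast_2d(uv).astype(float)
    d=np.c_[uv,np.ones(len(uv))]@np.linalg.inv(K).T@R; o=-R.T@T
    return o+d*((z-o[2])/d[:,2])[:,None]
def masks(p):
    h=cv2.cvtColor(p,cv2.COLOR_BGR2HSV)
    roi=np.zeros(p.shape[:2],np.uint8);roi[130:285,220:385]=255
    y=cv2.inRange(h,(22,150,150),(36,255,255))&roi
    r=(cv2.inRange(h,(0,170,120),(6,255,255))|cv2.inRange(h,(174,170,120),(180,255,255)))&roi
    return y,r
def cloud(d):
    v,u=np.mgrid[:400,:640];X=(np.c_[u.ravel(),v.ravel(),np.ones(u.size)]@np.linalg.inv(K).T)*d.ravel()[:,None]
    return ((X-T)@R).reshape(400,640,3)
def hole(p,z):
    y,_=masks(p);v,u=np.nonzero(y)
    if len(u)<15:return None
    c,_r=cv2.minEnclosingCircle(np.c_[u,v].astype(np.float32)); e=cv2.fitEllipse(np.c_[u,v].astype(np.float32)) 
    return ray([(u.min()+u.max())/2,(v.min()+v.max())/2],z)[0],ray([u.mean(),v.mean()],z)[0],len(u)
E
python3 - <<'E'
from h import *
from scipy.optimize import least_squares
p=cv2.imread("pics/a_top.png");d=np.load("pics/a_top.npy");P=cloud(d)
roi=np.zeros((400,640),bool);roi[130:285,220:385]=1
m=roi&(abs(P[...,2]-.1)<.006);print("face z",np.median(P[m][:,2]),m.sum())
z=np.median(P[m][:,2])
g=cv2.findContours((roi&(P[...,2]>z-.01)).astype(np.uint8),cv2.RETR_EXTERNAL,cv2.CHAIN_APPROX_NONE)[0]
c=max(g,key=cv2.contourArea)[:,0,:];W=ray(c,z)
f=least_squares(lambda x:np.hypot(W[:,0]-x[0],W[:,1]-x[1])-x[2],[.35,.1,.115],loss='soft_l1',f_scale=.001);print("hub,r",f.x,np.std(f.fun))
y,r=masks(p);hub=f.x[:2]
v,u=np.nonzero(r);v,u=v,u;k=u<270;u,v=u[k],v[k]
Q=ray(np.c_[u,v],z-.02);print("red z",np.median(P[v,u][:,2]),len(u))
D=Q[:,:2]-hub;a=np.degrees(np.arctan2(D[:,1],D[:,0]));rr=np.hypot(*D.T)
for lo in np.arange(.1,.155,.006):
    s=(rr>=lo)&(rr<lo+.006)
    if s.sum():print(lo.round(3),s.sum(),a[s].min().round(1),a[s].max().round(1),((a[s].min()+a[s].max())/2).round(2),a[s].mean().round(2))
h=hole(p,z);print(h,[np.degrees(np.arctan2(*(x[:2]-hub)[::-1])) for x in h[:2]],np.hypot(*(h[0][:2]-hub)))
cv2.imwrite("pics/crop.png",cv2.resize(p[225:275,220:280],None,fx=8,fy=8,interpolation=cv2.INTER_CUBIC))
E
```

```text
face z 0.10153676767414127 9930
hub,r [0.51550654 0.12912274 0.11425577] 0.0005435000497612088
red z 0.07763808469336937 320
0.112 3 134.4 138.9 136.65 136.33
0.118 47 119.4 139.6 129.47 129.54
0.124 46 120.0 139.1 129.51 129.73
0.13 50 120.5 138.6 129.54 129.39
0.136 44 120.9 138.2 129.57 129.68
0.142 73 121.0 137.9 129.42 129.35
0.148 57 121.4 137.5 129.42 129.45Traceback (most recent call last):
  File "<stdin>", line 17, in <module>
TypeError: 'NoneType' object is not subscriptable
```

Run:
```python
from h import *
p=cv2.imread("pics/a_top.png");h=cv2.cvtColor(p,cv2.COLOR_BGR2HSV)
print(h[232:250:2,334:354:2].tolist())
d=np.load("pics/a_top.npy");hub=np.array([.5155,.1291])
_,r=masks(p);v,u=np.nonzero(r);k=u<270;Q=ray(np.c_[u,v][k],.0775)[:,:2]-hub
a=np.degrees(np.arctan2(Q[:,1],Q[:,0]));rr=np.hypot(*Q.T)
print([((a[s].min()+a[s].max())/2).round(2) for s in[(rr>=l)&(rr<l+.006) for l in np.arange(.12,.148,.006)]])
```

```text
[[[24, 5, 232], [25, 7, 230], [24, 6, 227], [28, 16, 233], [29, 22, 231], [29, 22, 227], [30, 6, 229], [26, 8, 229], [25, 7, 228], [25, 7, 227]], [[25, 7, 231], [30, 8, 227], [29, 126, 215], [30, 145, 240], [30, 148, 238], [30, 146, 239], [30, 138, 225], [28, 17, 230], [26, 8, 228], [30, 6, 230]], [[25, 7, 229], [30, 101, 237], [30, 145, 237], [29, 103, 146], [14, 32, 89], [21, 36, 91], [29, 143, 202], [30, 141, 239], [28, 15, 233], [30, 6, 228]], [[26, 9, 231], [30, 143, 239], [34, 55, 116], [0, 7, 76], [14, 46, 95], [14, 44, 98], [15, 46, 99], [30, 147, 231], [29, 106, 211], [24, 6, 227]], [[30, 11, 233], [30, 144, 237], [117, 30, 77], [17, 43, 94], [13, 43, 95], [13, 43, 94], [15, 47, 97], [29, 127, 169], [30, 144, 236], [24, 6, 226]], [[27, 12, 230], [30, 146, 236], [15, 43, 94], [15, 44, 92], [16, 46, 94], [15, 44, 93], [16, 42, 90], [29, 122, 161], [30, 131, 239], [21, 8, 232]], [[30, 9, 232], [30, 140, 236], [28, 134, 188], [13, 43, 95], [13, 45, 107], [14, 48, 102], [22, 77, 119], [30, 147, 239], [30, 91, 236], [25, 7, 233]], [[25, 7, 233], [29, 41, 235], [30, 148, 235], [29, 141, 225], [27, 115, 191], [27, 116, 196], [30, 146, 240], [30, 137, 231], [30, 5, 234], [25, 7, 230]], [[25, 7, 235], [24, 5, 232], [30, 8, 229], [30, 102, 237], [30, 131, 238], [30, 128, 239], [29, 72, 208], [24, 5, 235], [25, 7, 231], [30, 7, 228]]]
[np.float64(128.93), np.float64(128.96), np.float64(129.21), np.float64(129.25), np.float64(129.14)]
```

```bash
python3 - <<'E'
s=open('h.py').read().split('def hole')[0].replace("(22,150,150),(36,255,255)","(26,85,140),(34,255,255)")
s+='''
HUB=np.array([.5155,.1291]);SLOT=129.1
def hole(p,z=.1015):
    y,_=masks(p);n,l,st,_c=cv2.connectedComponentsWithStats(y)
    if n<2:return None
    v,u=np.nonzero(l==1+np.argmax(st[1:,4]))
    if len(u)<25:return None
    e=cv2.minAreaRect(np.c_[u,v].astype(np.float32))[0];X=ray(e,z)[0][:2]-HUB
    return (np.degrees(np.arctan2(X[1],X[0]))-SLOT+180)%360-180,np.hypot(*X)*1e3,len(u)
def look(n=2,z=.1015,save=None):
    for i in range(n):
        t=sense()['clock'];p,_=grab_frame("top");print("t %.3f"%t,"hole err deg, r, n:",hole(p,z))
    if save:cv2.imwrite(save,p)
    s=sense();print("pos",s['position'].round(4),"F",s['wrist_force'].round(2),"w",round(s['width'],2))
'''
open('h.py','w').write(s)
from h import *
print(hole(cv2.imread("pics/a_top.png")))
E
python3 -m pendant '[{"gripper":-1,"translation":[0.019,-0.0285,0],"rot":[0,0,0]},{"gripper":-1,"translation":[0.019,-0.0285,0],"rot":[0,0,0]},{"gripper":-1,"translation":[0.019,-0.0285,0],"rot":[0,0,0]},{"gripper":-1,"translation":[0.019,-0.0285,0],"rot":[0,0,0]},{"gripper":-1,"translation":[0.019,-0.0285,0],"rot":[0,0,0]},{"gripper":-1,"translation":[0.019,-0.0285,0],"rot":[0,0,0]},{"gripper":-1,"translation":[0.019,-0.0285,0],"rot":[0,0,0]},{"gripper":-1,"translation":[0.019,-0.0285,0],"rot":[0,0,0]}]'
python3 -m pendant '[{"gripper":-1,"translation":[0.019,-0.0285,0],"rot":[0,0,0]},{"gripper":-1,"translation":[0.019,-0.0285,0],"rot":[0,0,0]},{"gripper":-1,"translation":[0.019,-0.0285,0],"rot":[0,0,0]},{"gripper":-1,"translation":[0.019,-0.0285,0],"rot":[0,0,0]},{"gripper":-1,"translation":[0.019,-0.0285,0],"rot":[0,0,0]},{"gripper":-1,"translation":[0.019,-0.0285,0],"rot":[0,0,0]},{"gripper":-1,"translation":[0.019,-0.0285,0],"rot":[0,0,0]},{"gripper":-1,"translation":[0.003,0.001,-0.04],"rot":[0,0,0]},{"gripper":-1,"translation":[0,0,-0.04],"rot":[0,0,0]},{"gripper":-1,"translation":[0,0,0],"rot":[0,0,0]}]'
python3 -c "from h import *;look(4,save='pics/b.png')"
```

```text
(np.float64(103.70453397839452), np.float64(91.1567708750554), 120)
clock: 0.97
position: [0.361, 0.2795, 0.2314]
tool_rot: [0.607, 3.082, 0.0]
wrist_force: [1.4, 0.6, -0.8]
width: -0.002
clock: 1.8
position: [0.4929, 0.0817, 0.1449]
tool_rot: [-0.607, -3.071, 0.003]
wrist_force: [-1.2, -0.1, -0.9]
width: 0.001
t 1.800 hole err deg, r, n: None
t 1.850 hole err deg, r, n: None
t 1.900 hole err deg, r, n: None
t 1.950 hole err deg, r, n: None
pos [0.4975 0.0828 0.1536] F [0.31 0.76 0.58] w 0.0
```

View pics/b.png

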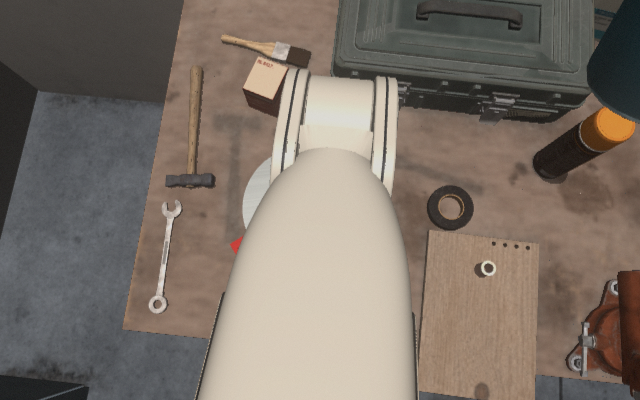

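The arm hides most of the disc in the top view; only the left rim near (258,190) and the tip of the red arm at (237,243) show. I'll try the scene camera.

```bash
python3 -c "
from h import *
p,d=grab_frame('scene');cv2.imwrite('pics/c.png',p);np.save('pics/c.npy',d);print(sense()['clock'],sense()['position'])"
```

```text
2.05 [0.49772153 0.08284578 0.15384183]
```

View pics/c.png

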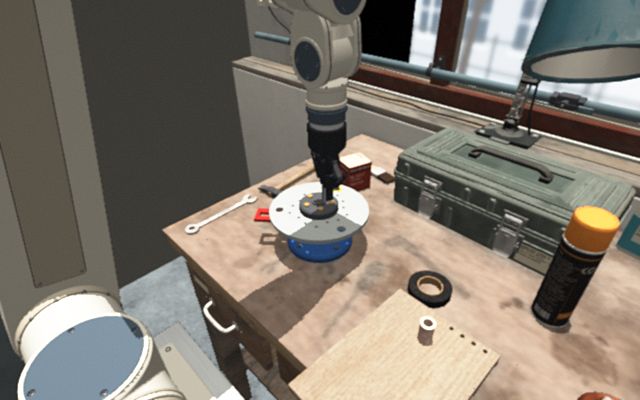

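The scene camera sees nearly the whole face: the ring is behind the finger near (338,188) and the red arm is at (262,215). I'll measure with this camera and calibrate its hub and slot from the first frame, while taking frames for the speed.

```bash
sed -i 's/^C=.*/CAM="scene";C=camera_params(CAM);K=np.array(C["mtx"]);R=np.array(C["R"]);T=np.array(C["t"]).ravel()/; s/grab_frame("top")/grab_frame(CAM)/; s/roi\[130:285,220:385\]/roi[165:275,245:385]/; s/len(u)<25/len(u)<12/' h.py
python3 - <<'E'
from h import *
from scipy.optimize import least_squares
p=cv2.imread("pics/a_scene.png");P=cloud(np.load("pics/a_scene.npy"))
roi=np.zeros((400,640),bool);roi[165:275,245:385]=1
z=np.median(P[roi&(abs(P[...,2]-.1)<.007)][:,2]);print(z)
m=roi&(abs(P[...,2]-z)<.004);c=max(cv2.findContours(m.astype(np.uint8),cv2.RETR_EXTERNAL,cv2.CHAIN_APPROX_NONE)[0],key=cv2.contourArea)[:,0,:];W=ray(c,z)
f=least_squares(lambda x:np.hypot(W[:,0]-x[0],W[:,1]-x[1])-x[2],[.51,.13,.115],loss='soft_l1',f_scale=.001);print(f.x,np.std(f.fun))
y,r=masks(p);v,u=np.nonzero(r);print(len(u),u.min(),u.max(),v.min(),v.max())
Q=ray(np.c_[u,v],z-.024)[:,:2]-f.x[:2];a=np.degrees(np.arctan2(Q[:,1],Q[:,0]));rr=np.hypot(*Q.T)
print([(s.sum(),((a[s].min()+a[s].max())/2).round(2),a[s].mean().round(2)) for s in[(rr>=l)&(rr<l+.006) for l in np.arange(.12,.155,.006)]])
import h;h.HUB=f.x[:2];print("t.0",hole(p,z))
look(3,z)
E
```

```text
0.10174659329036619
[0.51449392 0.12790881 0.11500998] 0.0012232096124750753
104 255 269 209 220
[(np.int64(11), np.float64(137.53), np.float64(137.25)), (np.int64(12), np.float64(129.34), np.float64(130.07)), (np.int64(19), np.float64(129.38), np.float64(129.65)), (np.int64(20), np.float64(129.5), np.float64(129.02)), (np.int64(28), np.float64(129.74), np.float64(130.19)), (np.int64(12), np.float64(129.84), np.float64(129.32))]
t.0 (np.float64(100.03451097335687), np.float64(90.55710504292195), 40)
t 2.050 hole err deg, r, n: None
t 2.100 hole err deg, r, n: None
t 2.150 hole err deg, r, n: None
pos [0.4973 0.0828 0.153 ] F [ 0.06  0.01 -0.33] w 0.0
```

```bash
sed -i 's/^HUB=.*/HUB=np.array([.5145,.1279]);SLOT=129.5/' h.py
python3 -m pendant '[{"gripper":-1,"translation":[0.009,-0.0145,0],"rot":[0,0,0]},{"gripper":-1,"translation":[0.0085,-0.0145,-0.01],"rot":[0,0,0]},{"gripper":-1,"translation":[0,0,-0.02],"rot":[0,0,0]},{"gripper":-1,"translation":[0,0,-0.01],"rot":[0,0,0]},{"gripper":-1,"translation":[0,0,0],"rot":[0,0,0]},{"gripper":-1,"translation":[0,0,0],"rot":[0,0,0]},{"gripper":-1,"translation":[0,0,0],"rot":[0,0,0]},{"gripper":-1,"translation":[0,0,0],"rot":[0,0,0]},{"gripper":-1,"translation":[0,0,0],"rot":[0,0,0]}]'
python3 -c "from h import *;look(4,save='pics/d.png')"
```

```text
clock: 2.95
position: [0.5143, 0.0537, 0.1121]
tool_rot: [0.606, 3.081, 0.0]
wrist_force: [-0.0, -0.1, 0.5]
width: -0.001
t 2.950 hole err deg, r, n: (np.float64(-41.710801149649626), np.float64(93.13068401612918), 24)
t 3.000 hole err deg, r, n: (np.float64(-37.784789482025104), np.float64(93.33070659700543), 23)
t 3.050 hole err deg, r, n: (np.float64(-34.388701731568375), np.float64(92.98924597706525), 29)
t 3.100 hole err deg, r, n: (np.float64(-30.57527930919568), np.float64(93.9848130297125), 29)
pos [0.5141 0.0535 0.1116] F [ 0.01 -0.92  0.6 ] w -0.0
```

```bash
python3 -m pendant '[{"gripper":-1,"translation":[0,0,-0.004],"rot":[0,0,0]},{"gripper":-1,"translation":[0,0,-0.004],"rot":[0,0,0]},{"gripper":-1,"translation":[0,0,-0.001],"rot":[0,0,0]},{"gripper":-1,"translation":[0,0,0],"rot":[0,0,0]}]'
python3 -c "from h import *;look(3)"
```

```text
clock: 3.48
position: [0.5136, 0.0534, 0.1017]
tool_rot: [-0.607, -3.081, 0.0]
wrist_force: [-0.1, -0.3, 0.3]
width: 0.005
t 3.483 hole err deg, r, n: (np.float64(-2.795835602455952), np.float64(92.8032357638843), 31)
t 3.533 hole err deg, r, n: (np.float64(1.0132751879496595), np.float64(93.92982110250347), 27)
t 3.583 hole err deg, r, n: (np.float64(4.6905881468318285), np.float64(93.09725671506955), 27)
pos [0.514  0.0534 0.1023] F [ 0.59 -0.09 -0.05] w 0.0
```

```bash
python3 -m pendant '[{"gripper":-1,"translation":[0,0,-0.001],"rot":[0,0,0]},{"gripper":-1,"translation":[0,0,0],"rot":[0,0,0]}]'
python3 -c "from h import *;look(2)"
python3 -m pendant '[{"gripper":-1,"translation":[0,0,-0.0005],"rot":[0,0,0]},{"gripper":-1,"translation":[0,0,0],"rot":[0,0,0]}]'
python3 -c "from h import *;look(2)"
```

```text
clock: 3.8
position: [0.514, 0.0535, 0.1012]
tool_rot: [0.607, 3.082, 0.0]
wrist_force: [0.3, 0.2, -0.2]
width: 0.001
t 3.800 hole err deg, r, n: (np.float64(20.552222123148084), np.float64(92.79611893072115), 32)
t 3.850 hole err deg, r, n: (np.float64(23.082038667011687), np.float64(92.44588418395703), 31)
pos [0.514  0.0534 0.1013] F [-0.23 -0.4  -0.48] w 0.0
clock: 4.07
position: [0.514, 0.0534, 0.1008]
tool_rot: [-0.607, -3.082, -0.0]
wrist_force: [0.4, -0.3, 0.1]
width: 0.002
t 4.067 hole err deg, r, n: (np.float64(39.99543443179155), np.float64(92.15410322910313), 36)
t 4.117 hole err deg, r, n: (np.float64(44.107974345199494), np.float64(92.39345471867057), 35)
pos [0.514  0.0535 0.1008] F [0.15 0.1  0.22] w 0.0
```

```bash
for i in 1 2 3; do python3 -m pendant '[{"gripper":-1,"translation":[0,0,-0.0005],"rot":[0,0,0]},{"gripper":-1,"translation":[0,0,0],"rot":[0,0,0]}]' | grep force
python3 -c "from h import *;look(1)"; done
```

```text
wrist_force: [-0.1, -0.1, 0.7]
t 4.333 hole err deg, r, n: (np.float64(59.54310370026087), np.float64(91.22939847422698), 38)
pos [0.514  0.0534 0.1002] F [-0.19 -0.15  0.68] w 0.0
wrist_force: [0.8, 0.1, -0.5]
t 4.550 hole err deg, r, n: (np.float64(73.37196482388822), np.float64(87.03147233003085), 27)
pos [0.5141 0.0534 0.0998] F [ 0.11 -0.15  0.86] w -0.0
wrist_force: [1.5, -0.2, 1.2]
t 4.767 hole err deg, r, n: None
pos [0.5142 0.0534 0.0994] F [0.8  0.89 1.6 ] w 0.0
```

```bash
python3 -m pendant '[{"gripper":-1,"translation":[0,0,0],"rot":[0,0,0]},{"gripper":-1,"translation":[0,0,0],"rot":[0,0,0]}]' | grep force
python3 -c "from h import *;look(3,save='pics/e.png')"
```

```text
wrist_force: [-0.1, 0.8, 1.2]
t 4.983 hole err deg, r, n: (np.float64(79.029558157581), np.float64(84.08158536205302), 13)
t 5.033 hole err deg, r, n: (np.float64(79.029558157581), np.float64(84.08158536205302), 13)
t 5.083 hole err deg, r, n: (np.float64(79.029558157581), np.float64(84.08158536205302), 14)
pos [0.514  0.0534 0.0993] F [ 0.36 -0.01  1.96] w 0.0
```

View pics/e.png

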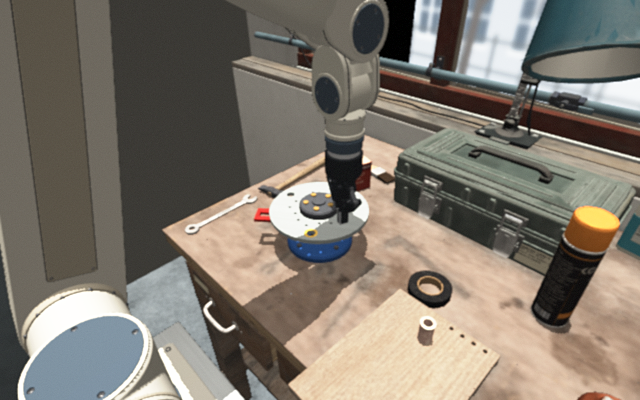

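The disc stands still under the finger with the ring at (311,232), about 79° past the slot. It turns freely both ways, so I'll draw it back with the fingertip along the arc.

```bash
python3 -m pendant '[{"gripper":-1,"translation":[0,0,-0.0007],"rot":[0,0,0]},{"gripper":-1,"translation":[-0.0013,0,0],"rot":[0,0,0]},{"gripper":-1,"translation":[-0.0026,0.0001,0],"rot":[0,0,0]},{"gripper":-1,"translation":[-0.0039,0.0003,0],"rot":[0,0,0]},{"gripper":-1,"translation":[-0.0039,0.0005,0],"rot":[0,0,0]},{"gripper":-1,"translation":[-0.0039,0.0007,0],"rot":[0,0,0]},{"gripper":-1,"translation":[-0.0038,0.0009,0],"rot":[0,0,0]},{"gripper":-1,"translation":[-0.0038,0.0011,0],"rot":[0,0,0]},{"gripper":-1,"translation":[-0.0037,0.0013,0],"rot":[0,0,0]},{"gripper":-1,"translation":[-0.0036,0.0015,0],"rot":[0,0,0]}]'
python3 -m pendant '[{"gripper":-1,"translation":[-0.0035,0.0017,0],"rot":[0,0,0]},{"gripper":-1,"translation":[-0.0035,0.0019,0],"rot":[0,0,0]},{"gripper":-1,"translation":[-0.0034,0.002,0],"rot":[0,0,0]},{"gripper":-1,"translation":[-0.0032,0.0022,0],"rot":[0,0,0]},{"gripper":-1,"translation":[-0.0031,0.0024,0],"rot":[0,0,0]},{"gripper":-1,"translation":[-0.003,0.0026,0],"rot":[0,0,0]},{"gripper":-1,"translation":[-0.0028,0.0027,0],"rot":[0,0,0]},{"gripper":-1,"translation":[-0.0018,0.0019,0],"rot":[0,0,0]},{"gripper":-1,"translation":[-0.0009,0.001,0],"rot":[0,0,0]},{"gripper":-1,"translation":[0,0,0],"rot":[0,0,0]}]'
python3 -c "from h import *;look(3,.100,save='pics/f.png')"
```

```text
clock: 5.97
position: [0.4831, 0.06, 0.0986]
tool_rot: [0.607, 3.082, 0.0]
wrist_force: [0.2, 0.9, 2.9]
width: 0.002
clock: 6.8
position: [0.458, 0.0785, 0.0986]
tool_rot: [-0.606, -3.082, -0.0]
wrist_force: [-1.1, 0.1, 2.7]
width: 0.001
t 6.800 hole err deg, r, n: (np.float64(32.22966268905455), np.float64(91.19909007640848), 33)
t 6.850 hole err deg, r, n: (np.float64(33.10578155093651), np.float64(91.58762469775567), 34)
t 6.900 hole err deg, r, n: (np.float64(34.34702282981817), np.float64(92.63911049653213), 33)
pos [0.4584 0.0781 0.0985] F [-0.38  0.49  3.26] w 0.01
```

```bash
python3 -m pendant '[{"gripper":-1,"translation":[0,0,0],"rot":[0,0,0]},{"gripper":-1,"translation":[0,0,0],"rot":[0,0,0]}]' | grep force
python3 -c "from h import *;look(2,.100,save='pics/f.png')"
```

```text
wrist_force: [-0.9, -0.0, 3.5]
t 7.117 hole err deg, r, n: (np.float64(34.34702282981817), np.float64(92.63911049653213), 34)
t 7.167 hole err deg, r, n: (np.float64(34.34702282981817), np.float64(92.63911049653213), 35)
pos [0.4584 0.0782 0.0985] F [0.16 0.88 2.3 ] w -0.01
```

View pics/f.png

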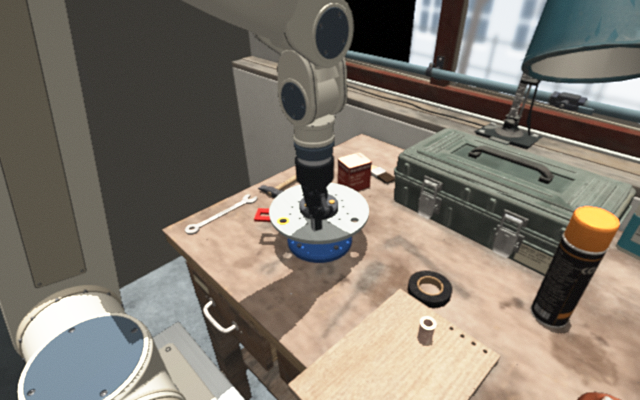

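The ring is at (284,221), at rest and 34° past the slot. I'll make one more stroke.

```bash
python3 -m pendant '[{"gripper":-1,"translation":[-0.0007,0.0008,0],"rot":[0,0,0]},{"gripper":-1,"translation":[-0.0010,0.0012,0],"rot":[0,0,0]},{"gripper":-1,"translation":[-0.0024,0.0031,0],"rot":[0,0,0]},{"gripper":-1,"translation":[-0.0023,0.0032,0],"rot":[0,0,0]},{"gripper":-1,"translation":[-0.0021,0.0033,0],"rot":[0,0,0]},{"gripper":-1,"translation":[-0.0019,0.0034,0],"rot":[0,0,0]},{"gripper":-1,"translation":[-0.0018,0.0035,0],"rot":[0,0,0]},{"gripper":-1,"translation":[-0.0016,0.0036,0],"rot":[0,0,0]},{"gripper":-1,"translation":[-0.0014,0.0037,0],"rot":[0,0,0]},{"gripper":-1,"translation":[-0.0012,0.0037,0],"rot":[0,0,0]}]' | grep -A3 posi
python3 -m pendant '[{"gripper":-1,"translation":[-0.0007,0.0025,0],"rot":[0,0,0]},{"gripper":-1,"translation":[-0.0006,0.0026,0],"rot":[0,0,0]},{"gripper":-1,"translation":[-0.0004,0.0019,0],"rot":[0,0,0]},{"gripper":-1,"translation":[-0.0002,0.0013,0],"rot":[0,0,0]},{"gripper":-1,"translation":[0,0,0],"rot":[0,0,0]},{"gripper":-1,"translation":[0,0,0],"rot":[0,0,0]},{"gripper":-1,"translation":[0,0,0],"rot":[0,0,0]},{"gripper":-1,"translation":[0,0,0],"rot":[0,0,0]}]'
python3 -c "from h import *;look(2,.100,save='pics/g.png')"
```

```text
position: [0.4417, 0.1082, 0.0986]
tool_rot: [0.607, 3.082, 0.0]
wrist_force: [0.1, 0.0, 2.3]
width: -0.0
clock: 8.72
position: [0.44, 0.1159, 0.0986]
tool_rot: [-0.607, -3.082, 0.0]
wrist_force: [-0.7, -0.2, 2.9]
width: 0.0
t 8.717 hole err deg, r, n: (np.float64(-0.24620247230419068), np.float64(94.43532668501352), 30)
t 8.767 hole err deg, r, n: (np.float64(-0.24620247230419068), np.float64(94.43532668501352), 27)
pos [0.44   0.1159 0.0986] F [0.26 0.39 2.17] w 0.0
```

```bash
python3 -m pendant '[{"gripper":-1,"translation":[0,0,0.0005],"rot":[0,0,0]},{"gripper":-1,"translation":[0,0,0.0005],"rot":[0,0,0]},{"gripper":-1,"translation":[0,0,0.001],"rot":[0,0,0]},{"gripper":-1,"translation":[0,0,0.003],"rot":[0,0,0]},{"gripper":-1,"translation":[0,0,0.01],"rot":[0,0,0]},{"gripper":-1,"translation":[0,0,0.025],"rot":[0,0,0]},{"gripper":-1,"translation":[0,0,0.03],"rot":[0,0,0]},{"gripper":-1,"translation":[0,0,0.03],"rot":[0,0,0]},{"gripper":-1,"translation":[0,0,0.02],"rot":[0,0,0]},{"gripper":-1,"translation":[0,0,0],"rot":[0,0,0]}]' | grep -A3 posi
python3 -c "from h import *;look(2,.1017)"
python3 -m pendant '[{"gripper":-1,"translation":[-0.01,0.03,0],"rot":[0,0,0]},{"gripper":-1,"translation":[-0.01,0.03,0],"rot":[0,0,0]},{"gripper":-1,"translation":[-0.01,0.03,0],"rot":[0,0,0]},{"gripper":-1,"translation":[-0.01,0.03,0],"rot":[0,0,0]},{"gripper":-1,"translation":[-0.01,0.03,0],"rot":[0,0,0]},{"gripper":-1,"translation":[-0.015,0.03,0],"rot":[0,0,0]},{"gripper":-1,"translation":[-0.015,0.03,0],"rot":[0,0,0]},{"gripper":-1,"translation":[-0.02,0.03,0],"rot":[0,0,0]},{"gripper":-1,"translation":[-0.02,0.03,0],"rot":[0,0,0]},{"gripper":-1,"translation":[-0.02,0.03,0],"rot":[0,0,0]}]' | grep -A3 posi
python3 -m pendant '[{"gripper":-1,"translation":[-0.02,0.03,0],"rot":[0,0,0]},{"gripper":-1,"translation":[-0.02,0.03,0],"rot":[0,0,0]},{"gripper":-1,"translation":[-0.02,0.03,0],"rot":[0,0,0]},{"gripper":-1,"translation":[0,0,0],"rot":[0,0,0]},{"gripper":-1,"translation":[0,0,0],"rot":[0,0,0]}]' | grep -A3 posi
cat > t.py <<'E'
from h import *
look(1,.1017)
import h
p,d=grab_frame("top");cv2.imwrite("pics/top2.png",p)
C=camera_params("top");h.K=np.array(C['mtx']);h.R=np.array(C['R']);h.T=np.array(C['t']).ravel();h.HUB=np.array([.5155,.1291]);h.SLOT=129.1
def mk(p):
    H=cv2.cvtColor(p,cv2.COLOR_BGR2HSV);r=np.zeros((400,640),np.uint8);r[130:285,220:385]=255
    return cv2.inRange(H,(26,85,140),(34,255,255))&r,0
h.masks=mk;print("top",sense()['clock'],hole(p,.1015))
cv2.imwrite("pics/top2c.png",cv2.resize(p[190:280,220:340],None,fx=5,fy=5,interpolation=cv2.INTER_CUBIC))
E
python3 t.py
```

```text
position: [0.4415, 0.1162, 0.2227]
tool_rot: [0.606, 3.077, 0.002]
wrist_force: [0.0, -0.4, 0.5]
width: 0.002
t 9.650 hole err deg, r, n: (np.float64(-0.255406253227477), np.float64(89.51673522650452), 16)
t 9.700 hole err deg, r, n: (np.float64(-0.037287735282490075), np.float64(94.22512133379226), 27)
pos [0.4402 0.1161 0.2189] F [0.08 0.83 0.27] w -0.0
position: [0.2983, 0.4169, 0.217]
tool_rot: [-0.607, -3.081, 0.003]
wrist_force: [0.7, -0.1, -0.2]
width: -0.002
position: [0.2384, 0.5067, 0.2165]
tool_rot: [-0.602, -3.082, 0.005]
wrist_force: [0.7, -0.6, -0.1]
width: 0.003
t 11.000 hole err deg, r, n: (np.float64(1.1450414316450122), np.float64(92.68909512334875), 27)
pos [0.2392 0.5059 0.2169] F [ 0.55  0.66 -0.32] w 0.0
top 11.1 (np.float64(1.079211879220253), np.float64(91.95237255789768), 116)
```

View pics/top2c.png

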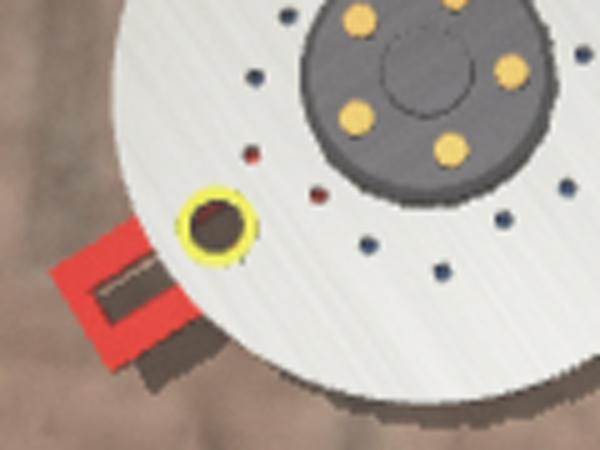

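The ring shows over the slot, with the slot's dark bottom through the hole and a sliver of red at its top left. Both cameras read about 1.1° past, so I need to check whether it is creeping.

```bash
R='{"gripper":-1,"translation":[0,0,0],"rot":[0,0,0]}'; python3 -m pendant '[{"gripper":-1,"translation":[0,0,0],"rot":[0,0,0]},{"gripper":-1,"translation":[0,0,0],"rot":[0,0,0]},{"gripper":-1,"translation":[0,0,0],"rot":[0,0,0]},{"gripper":-1,"translation":[0,0,0],"rot":[0,0,0]},{"gripper":-1,"translation":[0,0,0],"rot":[0,0,0]},{"gripper":-1,"translation":[0,0,0],"rot":[0,0,0]},{"gripper":-1,"translation":[0,0,0],"rot":[0,0,0]},{"gripper":-1,"translation":[0,0,0],"rot":[0,0,0]}]' >/dev/null
cp pics/top2.png pics/top1.png; python3 t.py; python3 -c "
import cv2;a=cv2.imread('pics/top1.png').astype(int)[130:285,220:385];b=cv2.imread('pics/top2.png').astype(int)[130:285,220:385];print(abs(a-b).max(),abs(a-b).mean())"
```

```text
t 11.767 hole err deg, r, n: (np.float64(1.9904339331079939), np.float64(86.08699799181021), 16)
pos [0.24   0.506  0.2186] F [0.54 0.48 0.44] w -0.0
top 11.8667 (np.float64(1.079211879220253), np.float64(91.95237255789768), 116)
8 1.0076898012381883
```

It is static. I'll refine the offset using the three holes' own centre as the hub and a fit of the slot.

```bash
cat > fine.py <<'E'
from h import *
import h,sys
C=camera_params("top");h.K=np.array(C['mtx']);h.R=np.array(C['R']);h.T=np.array(C['t']).ravel()
if len(sys.argv)>1: p,_=grab_frame("top");cv2.imwrite("pics/top2.png",p)
p=cv2.imread("pics/top2.png")
H=cv2.cvtColor(p,cv2.COLOR_BGR2HSV);z=.1015
roi=np.zeros((400,640),np.uint8);cv2.circle(roi,(306,208),58,255,-1);cv2.circle(roi,(306,205),38,0,-1)
dark=((H[...,2]<170)|(cv2.inRange(H,(26,60,100),(34,255,255))>0)).astype(np.uint8)*255&roi
n,l,st,ce=cv2.connectedComponentsWithStats(dark)
pts=[]
for i in range(1,n):
    if st[i,4]>30:
        v,u=np.nonzero(l==i);e=cv2.fitEllipse(cv2.findContours((l==i).astype(np.uint8),cv2.RETR_EXTERNAL,cv2.CHAIN_APPROX_NONE)[0][0])
        X=ray([(u.mean(),v.mean())],z)[0][:2];pts.append(X);print(st[i,4],ce[i].round(2),np.array(e[0]).round(2),X.round(4))
hub=np.mean(pts,0);print("hub",hub)
for x in pts:print(np.hypot(*(x-hub)),np.degrees(np.arctan2(*(x-hub)[::-1])))
r=cv2.inRange(H,(0,150,100),(8,255,255))|cv2.inRange(H,(172,150,100),(180,255,255));r[:,270:]=0;r[:215]=0;r[275:]=0;r[:,:220]=0
c=max(cv2.findContours(r,cv2.RETR_EXTERNAL,cv2.CHAIN_APPROX_NONE)[0],key=cv2.contourArea)
v,u=np.nonzero(r)
for k in(.0775,):
    Q=ray(np.c_[u,v],k)[:,:2]-hub
    for w in(128.5,):
        a0=np.radians(w);ax=np.array([np.cos(a0),np.sin(a0)]);tn=np.array([-ax[1],ax[0]])
        s=Q@ax;t=Q@tn
        ok=[((t[m].min()+t[m].max())/2,s[m].mean()) for m in[(s>=q)&(s<q+.004) for q in np.arange(.118,.148,.004)] if m.sum()>5]
        print("slot angles",[round(w+np.degrees(np.arctan2(a,b)),2) for a,b in ok],"lateral at r92 by line fit mm",1e3*np.polyval(np.polyfit([b for a,b in ok],[a for a,b in ok],1),.092))
E
python3 fine.py
```

```text
86 [301.38 157.37] [301.37 157.38] [0.607  0.1466]
94 [351.76 227.24] [351.76 227.22] [0.4859 0.0422]
209 [263.13 234.74] [263.13 234.77] [0.4563 0.1987]
hub [0.51635809 0.12915839]
0.09226621685574593 10.909096078344719
0.0921758517345353 -109.32202127543474
0.0918987211395003 130.8423856751125
slot angles [np.float64(129.08), np.float64(129.33), np.float64(129.48), np.float64(129.15), np.float64(129.42), np.float64(129.43), np.float64(129.36), np.float64(129.19)] lateral at r92 by line fit mm 1.062442373990881
```

Measured from the three holes' centre, the ring is +1.5° (2.4 mm) past the slot line. There is time to spare, so I'll correct it with one 2 mm stroke.

```bash
python3 -m pendant '[{"gripper":-1,"translation":[0.0155,-0.03,0],"rot":[0,0,0]},{"gripper":-1,"translation":[0.0155,-0.03,0],"rot":[0,0,0]},{"gripper":-1,"translation":[0.0155,-0.03,0],"rot":[0,0,0]},{"gripper":-1,"translation":[0.0155,-0.03,0],"rot":[0,0,0]},{"gripper":-1,"translation":[0.0155,-0.03,0],"rot":[0,0,0]},{"gripper":-1,"translation":[0.0155,-0.03,0],"rot":[0,0,0]},{"gripper":-1,"translation":[0.0155,-0.03,0],"rot":[0,0,0]},{"gripper":-1,"translation":[0.0155,-0.03,0],"rot":[0,0,0]},{"gripper":-1,"translation":[0.0155,-0.03,0],"rot":[0,0,0]},{"gripper":-1,"translation":[0.0155,-0.03,0],"rot":[0,0,0]}]' | grep posi
python3 -m pendant '[{"gripper":-1,"translation":[0.0155,-0.03,0],"rot":[0,0,0]},{"gripper":-1,"translation":[0.0155,-0.03,0],"rot":[0,0,0]},{"gripper":-1,"translation":[0.0155,-0.03,0],"rot":[0,0,0]},{"gripper":-1,"translation":[0,0,-0.03],"rot":[0,0,0]},{"gripper":-1,"translation":[0,0,-0.03],"rot":[0,0,0]},{"gripper":-1,"translation":[0,0,-0.03],"rot":[0,0,0]},{"gripper":-1,"translation":[0,0,-0.014],"rot":[0,0,0]},{"gripper":-1,"translation":[0,0,0],"rot":[0,0,0]},{"gripper":-1,"translation":[0,0,0],"rot":[0,0,0]},{"gripper":-1,"translation":[0,0,0],"rot":[0,0,0]}]' | grep -A2 posi
python3 -c "from h import *;look(3,.1017)"
```

```text
position: [0.3954, 0.2046, 0.2188]
position: [0.4422, 0.1162, 0.1157]
tool_rot: [0.606, 3.081, 0.001]
wrist_force: [0.8, 0.6, 0.8]
t 13.533 hole err deg, r, n: (np.float64(1.1822109649218646), np.float64(93.8658703879163), 28)
t 13.583 hole err deg, r, n: (np.float64(1.1822109649218646), np.float64(93.8658703879163), 27)
t 13.633 hole err deg, r, n: (np.float64(-0.037287735282490075), np.float64(94.22512133379226), 27)
pos [0.4422 0.1162 0.1158] F [-0.21 -0.31  0.34] w 0.0
```

```bash
python3 -m pendant '[{"gripper":-1,"translation":[0,0,-0.006],"rot":[0,0,0]},{"gripper":-1,"translation":[0,0,-0.006],"rot":[0,0,0]},{"gripper":-1,"translation":[0,0,-0.002],"rot":[0,0,0]},{"gripper":-1,"translation":[0,0,0],"rot":[0,0,0]},{"gripper":-1,"translation":[0,0,-0.001],"rot":[0,0,0]},{"gripper":-1,"translation":[0,0,-0.001],"rot":[0,0,0]},{"gripper":-1,"translation":[0,0,-0.0006],"rot":[0,0,0]},{"gripper":-1,"translation":[0,0,-0.0006],"rot":[0,0,0]},{"gripper":-1,"translation":[0,0,0],"rot":[0,0,0]},{"gripper":-1,"translation":[0,0,0],"rot":[0,0,0]}]' | grep -A2 posi
python3 -m pendant '[{"gripper":-1,"translation":[-0.0001,0.0004,0],"rot":[0,0,0]},{"gripper":-1,"translation":[-0.0001,0.0006,0],"rot":[0,0,0]},{"gripper":-1,"translation":[-0.0001,0.0006,0],"rot":[0,0,0]},{"gripper":-1,"translation":[-0.0001,0.0004,0],"rot":[0,0,0]},{"gripper":-1,"translation":[0,0,0],"rot":[0,0,0]},{"gripper":-1,"translation":[0,0,0],"rot":[0,0,0]},{"gripper":-1,"translation":[0,0,0],"rot":[0,0,0]},{"gripper":-1,"translation":[0,0,0],"rot":[0,0,0]},{"gripper":-1,"translation":[0,0,0],"rot":[0,0,0]}]' | grep -A2 posi
python3 -c "from h import *;look(2,.1)"
python3 -m pendant '[{"gripper":-1,"translation":[0,0,0.0005],"rot":[0,0,0]},{"gripper":-1,"translation":[0,0,0.0005],"rot":[0,0,0]},{"gripper":-1,"translation":[0,0,0.001],"rot":[0,0,0]},{"gripper":-1,"translation":[0,0,0.003],"rot":[0,0,0]},{"gripper":-1,"translation":[0,0,0.01],"rot":[0,0,0]},{"gripper":-1,"translation":[0,0,0.025],"rot":[0,0,0]},{"gripper":-1,"translation":[0,0,0.03],"rot":[0,0,0]},{"gripper":-1,"translation":[0,0,0.03],"rot":[0,0,0]},{"gripper":-1,"translation":[0,0,0.02],"rot":[0,0,0]},{"gripper":-1,"translation":[0,0,0],"rot":[0,0,0]}]' | grep posi
python3 -m pendant '[{"gripper":-1,"translation":[-0.01,0.03,0],"rot":[0,0,0]},{"gripper":-1,"translation":[-0.01,0.03,0],"rot":[0,0,0]},{"gripper":-1,"translation":[-0.01,0.03,0],"rot":[0,0,0]},{"gripper":-1,"translation":[-0.01,0.03,0],"rot":[0,0,0]},{"gripper":-1,"translation":[-0.01,0.03,0],"rot":[0,0,0]},{"gripper":-1,"translation":[-0.015,0.03,0],"rot":[0,0,0]},{"gripper":-1,"translation":[-0.015,0.03,0],"rot":[0,0,0]},{"gripper":-1,"translation":[-0.02,0.03,0],"rot":[0,0,0]},{"gripper":-1,"translation":[-0.02,0.03,0],"rot":[0,0,0]},{"gripper":-1,"translation":[-0.02,0.03,0],"rot":[0,0,0]}]' | grep  posi
python3 -m pendant '[{"gripper":-1,"translation":[-0.02,0.03,0],"rot":[0,0,0]},{"gripper":-1,"translation":[-0.02,0.03,0],"rot":[0,0,0]},{"gripper":-1,"translation":[-0.02,0.03,0],"rot":[0,0,0]},{"gripper":-1,"translation":[0,0,0],"rot":[0,0,0]},{"gripper":-1,"translation":[0,0,0],"rot":[0,0,0]}]' | grep  -A1 clock
python3 fine.py x
```

```text
position: [0.4413, 0.116, 0.0975]
tool_rot: [-0.607, -3.082, 0.0]
wrist_force: [-2.1, -0.1, 4.5]
position: [0.4412, 0.1181, 0.0974]
tool_rot: [0.607, 3.082, 0.0]
wrist_force: [-1.5, 0.1, 4.6]
t 15.267 hole err deg, r, n: (np.float64(-1.5983894955876394), np.float64(92.48820470633278), 29)
t 15.317 hole err deg, r, n: (np.float64(-1.5983894955876394), np.float64(92.48820470633278), 30)
pos [0.4411 0.1181 0.0974] F [-2.79 -0.22  3.26] w 0.0
position: [0.4428, 0.1182, 0.2214]
position: [0.2998, 0.4193, 0.2167]
clock: 17.45
position: [0.2397, 0.5091, 0.2161]
86 [302.78 157.41] [302.79 157.42] [0.6071 0.144 ]
95 [351.07 228.55] [351.07 228.55] [0.4834 0.0432]
207 [262.35 233.51] [262.33 233.5 ] [0.4583 0.2004]
hub [0.51628317 0.12919233]
0.09207102472507682 9.27719505194655
0.09208714306502618 -110.93203418822299
0.09178773163640004 129.1638578351419
slot angles [np.float64(129.07), np.float64(129.32), np.float64(129.46), np.float64(129.14), np.float64(129.2), np.float64(129.42), np.float64(129.23), np.float64(129.17)] lateral at r92 by line fit mm 1.1718100934584998
```

The ring is now at 129.16° and the slot at 129.25°, less than 0.2 mm apart. One stillness check with a final picture, then I hand in.

```bash
cp pics/top2.png pics/top1.png; python3 -m pendant '[{"gripper":-1,"translation":[0,0,0],"rot":[0,0,0]},{"gripper":-1,"translation":[0,0,0],"rot":[0,0,0]},{"gripper":-1,"translation":[0,0,0],"rot":[0,0,0]},{"gripper":-1,"translation":[0,0,0],"rot":[0,0,0]},{"gripper":-1,"translation":[0,0,0],"rot":[0,0,0]},{"gripper":-1,"translation":[0,0,0],"rot":[0,0,0]},{"gripper":-1,"translation":[0,0,0],"rot":[0,0,0]},{"gripper":-1,"translation":[0,0,0],"rot":[0,0,0]},{"gripper":-1,"translation":[0,0,0],"rot":[0,0,0]},{"gripper":-1,"translation":[0,0,0],"rot":[0,0,0]}]' | grep clock; python3 fine.py x | tail -2; python3 -c "
import cv2;A=cv2.imread('pics/top1.png');B=cv2.imread('pics/top2.png');print(cv2.absdiff(A,B)[130:285,220:385].max())
cv2.imwrite('pics/fin.png',cv2.resize(B[190:280,220:340],None,fx=5,fy=5,interpolation=cv2.INTER_CUBIC))
from cell import *;sign_off();print(sense()['clock'])"
```

```text
clock: 18.33
0.09178773163640004 129.1638578351419
slot angles [np.float64(129.07), np.float64(129.32), np.float64(129.34), np.float64(129.14), np.float64(129.2), np.float64(129.54), np.float64(129.35), np.float64(129.17)] lateral at r92 by line fit mm 0.8129136038535656
6
the job is handed in; nothing more can be done
the job is handed in; nothing more can be done
```

View pics/fin.png

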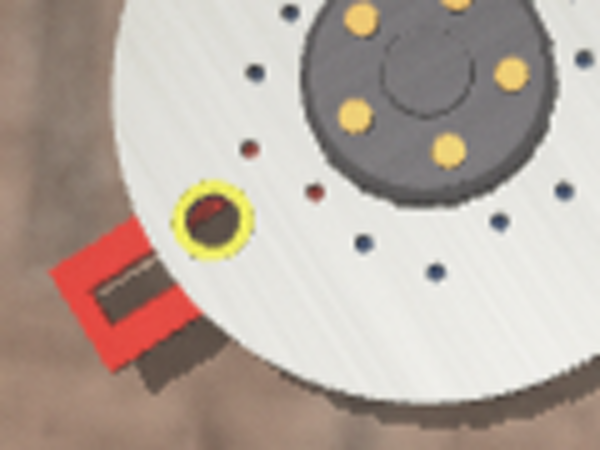

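The disc is standing still with the ringed hole over the slot, and the hand is away from it. I handed the job in at about 18.4 s.

**What I did:** I stopped the disc with a light fingertip press of about 2 N. It came to rest about 79° past the slot, so I drew it back with the fingertip in two strokes. The top camera then showed it still 1.5° past, so I laid the finger on again for one 2 mm stroke. After that I lifted straight up and moved the arm clear.

**Last checks:**
- **Alignment:** in the top camera the ringed hole is at 129.16° and the slot at about 129.25°, roughly 0.2 mm apart. The last picture agrees: the ring at (212,220) in the crop lies in line with the slot. The red at the hole's upper left fits that camera's slanted view.
- **Stillness:** two top pictures about 0.9 s apart showed no change beyond noise.
- **Disagreement:** the scene camera read −1.6° just before the final lift. It is coarser, and it jumped by more than 1° between frames while the disc stood still, so I trusted the top camera. A straight-line fit along the slot put the line at 92 mm radius about 0.8–1.2 mm to one side of a 128.5° reference line. The hole sits about 1.1 mm to the same side, so this agrees within 0.3 mm.

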